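Seat a pinned plaster model in the sawing stand and clamp it

ROBOT

A 6-joint arm with a two-finger parallel gripper is mounted at the origin on a cart in front of the work surface, level with it; the furniture and walls round the work are solid. World frame = base frame: x ahead of the robot, y to its left, z up, the work surface at z = 0. Lengths are in m, angles in rad, forces in N, time in s.
With the tool pointing down it reaches from about 0.25 to 0.775 m from the base axis. Payload 4 kg.
Tool frame: the origin (TCP) lies at the very end of the fingers, on their centre line; the grasp point (between the pads) lies 19 mm behind it (robot.hold_point_z is the distance from the TCP to the grasp point, in m); z points along the fingers, y is the line along which they close (so a half turn about z gives the same grasp; the last joint's range is limited). The gripper opens to 94 mm and grips with 3 to 60 N. Pads are 16 mm wide; open, the fingers measure 119 mm over their backs; the gripper's body (75 mm by 177 mm) begins 78 mm behind the grasp point.
Start: joints at [-1.249, 0.087, 1.371, -0, 1.684, -0.103], TCP at [0.227, -0.501, 0.206] pointing down, gripper open.
Joint ranges: [-3.1, 3.1], [-0.76, 2.03], [0.27, 2.55], [-1.08, 4.22], [0.17, 2.65], [-2.57, 2.57]. Speed limits (rad/s): [2.79, 2.79, 3.14, 3.14, 3.14, 3.14].

INTERFACE

Orientations are given as [roll, pitch, yaw] about the fixed x, y, z axes, in that order (R = Rz(yaw) Ry(pitch) Rx(roll)).
In Python, from bench import robot gives the robot as it stands.
- The arm moves only by the tool carry_out, never from a script. Its argument "steps" is a list of rows, each a list of 3 entries, a list of its own where there are three numbers: the shift along the tool's x, y, z in m, then the turn about the tool's z in units of 10 degrees (1.0 is 10 degrees), then the closure, from -1 (fully open) to 1 (shut). In form: [[[tx, ty, tz], roll, jaw], ...]. A call has 1 to 10 rows; each row is the pose to reach, as a shift and turn from the pose commanded when the call began, along the tool's axes at that moment; what a row does not reach only later rows make up. A row lasts 1/8 s, in which the tool goes at most 62.5 mm and 10.7 degrees, less where a joint would pass 70% of its speed; a pose out of reach is approached as far as the arm can. A call with a gripper value outside its range is refused whole. The fingers move at their own pace and stop on an object; the grip force is fixed at half the most. Time passes only in rows, so rows that repeat a pose let the fingers close. It gives the time, the measured TCP pose, the force, the opening and the grip force at its end, in the units of the state.
- robot.get_obs(): the state, without advancing time (a new reading comes with each control period).
- robot.snapshot(name): name is "side" or "top" or "wrist"; returns a dict with "image" (480x640x3 uint8, red, green, blue), "z_map" (480x640 float32, m along the optical axis (not along the pixel's ray), 0 where there is no reading), "mtx" (3x3 intrinsics, pixels), "R" (3x3) and "t" (3): a world point X has camera coordinates R X + t. Camera axes: x right, y down, z forward; pixel columns grow to the right and rows downward; lengths in m; the calibration is good to about 2 mm. The wrist camera is an equidistant fisheye: a pixel r from the principal point sees the ray r / f radians off the axis. A picture is of the moment at which its call begins.
- robot.close_job(): hands the job in; it is judged then, once.
The state is a dict: "time": time; "joint_positions": joint angles; "qvel": joint speeds; "joint_torque": joint torques, N m; "tool_pos": TCP position; "ee_rot": TCP orientation; "wrist_force": force on the tool from outside, world axes, zero at the start; "wrist_torque": the same for the moment, N m; "width": finger opening in m; "finger_force": force on a finger pad.
Only numpy, scipy, OpenCV 4.12 (cv2) and the standard library are available. Lean on these libraries where they do the work, as an engineer would, in place of code of your own. Each camera call takes 0.05 s, during which the arm holds its last target. There are 200 camera calls.

TASK

Take the yellow plaster tooth model from its wooden rest and set it on the bore block of the blue sawing stand, front teeth towards the spring catch, finding the two bores by feel with its pins. Press it, firmly but gently, past the sprung balls until you feel it stand fully down on the block, and only then fold the hinged clamp over it and push the clamp's black bar down until the catch snaps shut. Never force the model down with the clamp, and leave the carton, the bottle and the handpiece where they are.

Things in the scene. Friction and masses are not known exactly. Their poses are not given: they have to be found in the camera images.
- model: Loose yellow plaster model of half a lower jaw, 58 x 34 x 29, 80 to 130 g. Origin: centre of the base's flat underside; x from the front teeth (-x) to the molars (+x), z up. Base block 58 x 34 x 16, so its two long side ledges lie at z = 16; teeth ridge 52 x 15 above them up to z = 29. Grip the flat base sides across the 34 mm width (y).
- model_front (a point): Point on the model: middle of the lower edge of its front-teeth end (x = -29, y = 0, z = 0 in the model's frame).
- pin_front (a point): End of the front one of the model's two brass pins (x = -17, y = 0, z = -12 in the model's frame; the rear one is at x = +17). Each is 12 long below the underside: a flat end 6.4 (x) by 4.2, above it a ball 8 thick centred 8 below the underside, then a neck 4 thick.
- rest: Fixed wooden rest that carries the model's underside 24 above the table at the start: board 100 x 60 x 8, two rails 86 long, 30 over their outsides (the model overhangs them by 2 each side, with 16 of clear height below). Origin: centre of its underside, x along the rails.
- stand: Fixed blue sawing stand, base plate 208 x 84 x 12. Origin: centre of its underside; x is its long axis, from the spring catch (-x end, nearer the robot) to the clamp's hinge (+x end). On a slide way along x stands the aluminium bore block, 70 x 30 x 14, its top 30 above the table, with room for fingers beside it.
- seat_stop (a point): Where the middle of the bore block's top (z = 30) would be if the block stood against its front stop, 15 in front (-x) of the stand's origin; axes as the stand's. The block is locked where the last user left it, 3 to 27 mm behind this point along the stand's x (0 across); its place is NOT measured: find it by feel or sight. Fully home, the model's underside lies on the block top, x along x.
- seat_front (a point): 17 in front (-x) of seat_stop. The block has a round bore 10 wide 17 in front of its middle, and one 13 (x) by 10 17 behind. Pins on the block top: model 12 too high. Pin balls held up by the sprung balls in the bores: 5 to 8 too high, a false stop. 13 to 17 N down passes them; the last 3 mm snap down to a hard stop and stay. Hard pressing (over 50 N) spoils the plaster.
- clamp (a joint): Hinge angle of the clamp, rad: 0 = closed, level over the model; 1.65 to 1.95 at the start (upright, leaning back, away from the catch); stop at 2.0. The hinge is stiff: the clamp stays where it is left, about 1 to 2 N at the bar moves it.
- yoke: The clamp's steel yoke. Origin on the hinge axis; closed, its x and z are the stand's. Two arms 6 wide, 8 high at y = +-13.6 run to -x and straddle the teeth; rubber pads under them bear on the model's side ledges. A black cross bar joins the arm ends; a tongue 10 wide runs on from the bar's middle to x = -150.
- clamp_bar (a point): Middle of the clamp's black cross bar (12 thick, 60 long along the stand's y), 122 from the hinge axis. Closed, it lies 56 in front (-x) of the stand's origin, 51 above the table. The closed fingers can push it: from behind and over, then down from above on its middle.
- clamp_hinge (a point): Middle of the clamp's hinge axis (along the stand's y), 66 behind (+x) the stand's origin, 51 above the table.
- catch (a joint): Angle of the spring catch at the stand's front, rad: 0 = at rest, or snapped shut over the clamp's tongue; the tongue pushes it out by about 0.1 on its way down. Its hook ends 81 in front (-x) of the stand's origin, its red tab stands up to 70 above the table. About 8 to 14 N down on the bar snaps it, and it then keeps the clamp closed.
- pin_carton: Loose bystander: small brown carton 50 x 55 x 58, origin at the centre of its underside.
- oil_bottle: Loose bystander: small green bottle with a white cap, 36 across, 90 high, origin at the centre of its underside.
- trimming_handpiece: Loose bystander: black rotary handpiece 150 long, 20 thick, lying; origin at the middle of its underside.
Things that resemble listed ones, but are neither listed nor needed, are in the scene too. There is more than one size of the model; the job needs the middle-sized.

How it is judged:
On the way, in this order (a step that is already met when the one before it is completed fails the run):
1. the model stands fully down on the bore block, front to the catch, while the clamp is still open (z of model in the frame of seat_stop between -0.003 and 0.0015 m and x of model in the frame of seat_stop between 0 and 0.03 m and y of model in the frame of seat_stop between -0.004 and 0.004 m and x of model_front in the frame of seat_stop below 0.005 m and angle between the x axis of model and the x axis of stand, either way round below 0.08 rad and angle between model's own z axis and vertical below 0.04 rad and value of joint clamp above 0.5 rad), for 0.3 s.
2. the clamp is closed over the seated model and the catch has snapped (z of model in the frame of seat_stop between -0.003 and 0.0015 m and x of model in the frame of seat_stop between 0 and 0.03 m and y of model in the frame of seat_stop between -0.004 and 0.004 m and x of model_front in the frame of seat_stop below 0.005 m and angle between the x axis of model and the x axis of stand, either way round below 0.08 rad and angle between model's own z axis and vertical below 0.04 rad and value of joint clamp below 0.02 rad and value of joint catch below 0.03 rad), for 0.3 s.
At the end, for the whole second after the job is handed in: The model lies fully down on the bore block (underside within 1.5 mm of the block top, level, front teeth towards the catch, along the stand within 0.08 rad) and at rest; the clamp is closed (within 0.02 rad) with its pads bearing on the model, and the catch has snapped over the tongue (all of step 2 and linear speed of model below 0.01 m/s and contact force between yoke and model above 0.5 N); the robot touches nothing.
It fails at once if the clamp is pressed on the model while it is not fully down (contact force between yoke and model above 4 N and z of model in the frame of seat_stop above 0.0025 m).
It fails at once if the model is pressed on the stand much too hard by hand: over 70 N while its pins have not entered the bores, or over 110 N in all with the balls' side pressure (about 45 N) counted (value of joint clamp above 0.3 rad and (contact force between model and stand above 110 N or (contact force between model and stand above 70 N and z of model in the frame of seat_stop above 0.0085 m))).
It fails at once if the clamp squeezes the model with more than 100 N (contact force between yoke and model above 100 N).
It fails at once if the carton, the bottle or the handpiece is pushed away by more than 3 cm or knocked over (distance of any of pin_carton, oil_bottle, trimming_handpiece from where it was at the start of the episode above 0.03 m or angle between any of pin_carton, oil_bottle, trimming_handpiece's own z axis and vertical above 0.5 rad).
It also fails if it takes over 67 s, if anything falls off the work surface, if the arm or the gripper's body presses on something with over 40 N, if the wrist force passes 120 N, or if a joint passes its speed limit or range.

## Working session

There is one attempt and no reset: what is moved stays moved. The work goes in short steps, Python scripts to look and compute and a tool call to move; the robot and the scene stay as the last step left them, time stands still between calls to the robot, and variables do not carry over. Pictures are saved under pics/ and viewed, at most 10 in all, crops included, and the job is handed in when it is done.

Besides the shell and the picture viewer there is one more tool, called by a JSON object that holds its "method" and its "body", one argument or row to a line. carry_out: Moves the arm, as the interface text tells. Its arguments: {"type":"object","properties":{"steps":{"type":"array","items":{"type":"array"}}},"required":["steps"]}

```bash
mkdir -p pics; cat > h.py <<'E'
import numpy as np, cv2, pickle
from bench import robot
def snap(n,f):
    s=robot.snapshot(n); pickle.dump(s,open(f'pics/{f}.pkl','wb')); cv2.imwrite(f'pics/{f}.png',s['image'][:,:,::-1]); return s
def load(f): return pickle.load(open(f'pics/{f}.pkl','rb'))
def px(s,u,v,d=None):
    "pixel->world by depth (pinhole)"
    z=s['z_map'][int(round(v)),int(round(u))] if d is None else d
    return s['R'].T@(np.linalg.inv(s['mtx'])@[u,v,1]*z-s['t'])
def pz(s,u,v,h):
    "pixel->world at height h"
    r=s['R'].T@(np.linalg.inv(s['mtx'])@[u,v,1]); c=-s['R'].T@s['t']
    return c+r*(h-c[2])/r[2]
E
python3 - <<'E'
from h import *
for n in('top','side'):
    s=snap(n,n+'0'); print(n,s['mtx'].tolist(),(-s['R'].T@s['t']).round(3))
print(robot.get_obs())
E
```

```text
top [[448.1817767416044, 0.0, 319.7290065577036], [0.0, 448.1817767416044, 238.57863902413322], [0.0, 0.0, 1.0]] [0.398 0.02  0.909]
side [[617.4540930395859, 0.0, 317.2076106049115], [0.0, 617.4540930395859, 229.35604241118006], [0.0, 0.0, 1.0]] [ 0.389 -0.922  0.648]
{'time': 0.1, 'joint_positions': array([-1.24912014e+00,  8.78558010e-02,  1.37205259e+00, -3.79401310e-05,
        1.68356515e+00, -1.03080590e-01]), 'qvel': array([-0.00014331, -0.00116161, -0.00256642, -0.00152785,  0.00034454,
        0.00018152]), 'joint_torque': array([ 1.69767318e-03, -3.41253948e+01, -3.03299832e+01,  7.20144762e-02,
        3.04495264e-02, -8.41799420e-05]), 'tool_pos': array([ 0.22649925, -0.50068318,  0.20446066]), 'ee_rot': array([-3.13971788e+00, -1.56032115e-04,  4.24752401e-01]), 'wrist_force': array([-0.34058321,  0.35252241, -0.75722662]), 'wrist_torque': array([-0.00912262, -0.02138624,  0.02729392]), 'finger_force': 0.0, 'width': 0.09406488859710764}
```

View pics/top0.png

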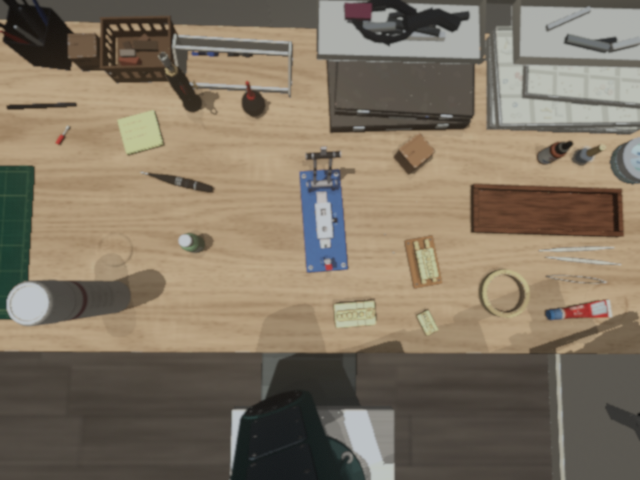

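View pics/side0.png

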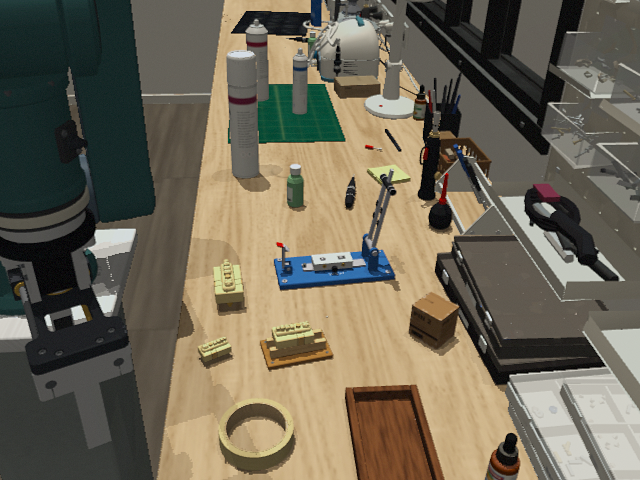

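Candidates for the model, in top-view pixels: the one on the wooden rest (427,260), a larger one on the table (355,313) and a small one (427,321). The middle-sized one on the rest fits the description. I'll check it and the stand in a close crop.

```bash
python3 - <<'E'
from h import *
s=load('top0'); t=cv2.imread('pics/top0.png'); 
a=cv2.resize(t[140:340,290:450],None,fx=3,fy=3,interpolation=cv2.INTER_CUBIC) # 480x600
s2=cv2.imread('pics/side0.png'); b=cv2.resize(s2[305:370,250:340],(320,231),interpolation=cv2.INTER_CUBIC)
b2=cv2.resize(s2[165:295,265:400],(320,308),interpolation=cv2.INTER_CUBIC)
c=np.zeros((600,800,3),np.uint8); c[:,:480]=a; c[:231,480:]=b; c[240:548,480:]=b2
cv2.imwrite('pics/c1.png',c)
hsv=cv2.cvtColor(t,cv2.COLOR_BGR2HSV)
m=cv2.inRange(hsv,(100,120,60),(125,255,255)); m[:, :280]=0; m[:,370:]=0; m[:150]=0; m[290:]=0
p=np.argwhere(m)[:,::-1].astype(np.float32); print('stand',cv2.minAreaRect(p))
z=s['z_map']
# heights map for points near model rest
ys,xs=np.mgrid[225:300,395:455]
P=np.array([px(s,u,v) for u,v in zip(xs.ravel(),ys.ravel())])
for lo,hi,n in((.032,.043,'ledge'),(.045,.06,'teeth'),(.032,.06,'model'),(.005,.012,'board')):
    q=P[(P[:,2]>lo)&(P[:,2]<hi)][:,:2].astype(np.float32); print(n,len(q),cv2.minAreaRect(q*1000), q.mean(0))
E
```

```text
stand ((323.2622985839844, 220.33033752441406), (94.88352966308594, 36.771724700927734), 85.71085357666016)
ledge 324 ((437.34124755859375, -217.18106079101562), (57.7380256652832, 35.46086120605469), 11.091781616210938) [ 0.43715164 -0.21507145]
teeth 147 ((437.05633544921875, -216.84841918945312), (51.50730895996094, 13.918683052062988), 12.152844429016113) [ 0.43720016 -0.21614842]
model 527 ((437.34124755859375, -217.18106079101562), (57.7380256652832, 35.46086120605469), 11.091781616210938) [ 0.43703172 -0.21543537]
board 704 ((447.08013916015625, -220.5393524169922), (108.76795959472656, 68.17137145996094), 10.386012077331543) [ 0.442803   -0.21210068]
```

View pics/c1.png

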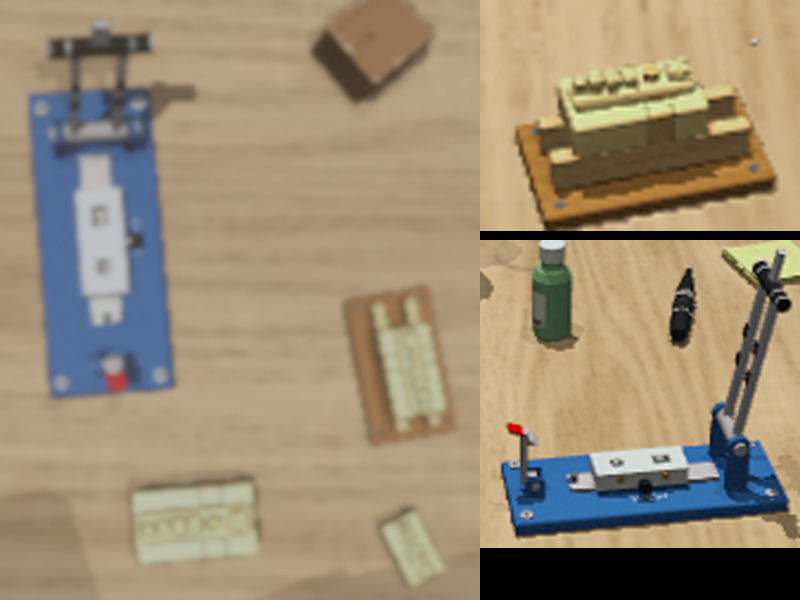

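The crop shows the middle-sized model (57.7 x 35 mm measured) on the wooden rest, crop (410,370). The stand's round bore is at crop (103,266) and its rear slot bore at (100,215). The clamp is upright at the far end and the catch with its red tab is at (115,380). I'll fly above the model to settle its front/rear sense with the wrist camera.

{"method": "carry_out", "body": {
  "steps": [
    [[0.045,-0.025,0],0.2,-1],
    [[0.09,-0.05,0],0.4,-1],
    [[0.135,-0.075,0],0.6,-1],
    [[0.18,-0.1,0],0.8,-1],
    [[0.225,-0.125,0],1.0,-1],
    [[0.27,-0.15,0],1.1,-1],
    [[0.309,-0.172,0],1.25,-1],
    [[0.309,-0.172,0],1.25,-1]
  ]
}}

```text
time: 1.1
tool_pos: [0.4383, -0.2147, 0.2049]
ee_rot: [-3.141, 0.0, 0.212]
wrist_force: [0.2, -1.0, -0.2]
width: 0.0941
finger_force: 0.0
```

```bash
python3 - <<'E'
from h import *
s=snap('wrist','w1'); print(s['mtx'].tolist(),(-s['R'].T@s['t']).round(3),s['R'].round(3).tolist()); o=robot.get_obs(); print(o['tool_pos'],o['ee_rot'],o['time'],o['wrist_force'])
t=load('top0')
f=lambda u,v,h:pz(t,u,v,h)
b=f(324.3,228.7,.03);r=f(323.3,211.7,.03);print('bores',b,r)
im=cv2.imread('pics/top0.png');hsv=cv2.cvtColor(im,cv2.COLOR_BGR2HSV)
m=cv2.inRange(hsv,(100,120,60),(125,255,255)); m[:, :280]=0; m[:,370:]=0; m[:150]=0; m[290:]=0
m[:172]=0
p=np.argwhere(m)[:,::-1]; q=np.array([f(u,v,.012)[:2] for u,v in p],np.float32)*1000; print(cv2.minAreaRect(q))
E
```

```text
[[371.64829954431775, 0.0, 325.88658384329256], [0.0, 371.64829954431775, 237.82408962188342], [0.0, 0.0, 1.0]] [ 0.518 -0.198  0.383] [[0.211, -0.977, -0.001], [-0.938, -0.203, 0.282], [-0.276, -0.059, -0.959]]
[ 0.43750472 -0.21610265  0.20495916] [-3.14129476e+00  1.11994699e-03  2.09671522e-01] 1.15 [-1.0039244   0.15010231  0.20557886]
bores [ 0.50338192 -0.01652813  0.03      ] [ 0.53729408 -0.01424805  0.03      ]
((523.5286865234375, -15.058731079101562), (193.22496032714844, 74.48023223876953), 4.990986347198486)
```

View pics/w1.png

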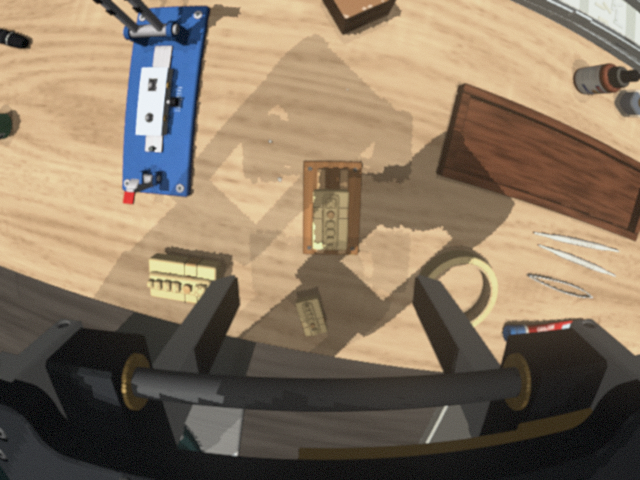

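```bash
python3 - <<'E'
from h import *
t=cv2.imread('pics/w1.png'); c=np.zeros((600,800,3),np.uint8)
a=cv2.resize(t[160:260,300:366],None,fx=6,fy=6,interpolation=cv2.INTER_CUBIC); c[:600,:396]=a
b=cv2.resize(t[50:200,110:210],None,fx=4,fy=4,interpolation=cv2.INTER_CUBIC); c[:600,400:]=b
cv2.imwrite('pics/c2.png',c)
E
```

```text
(no output)
```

View pics/c2.png

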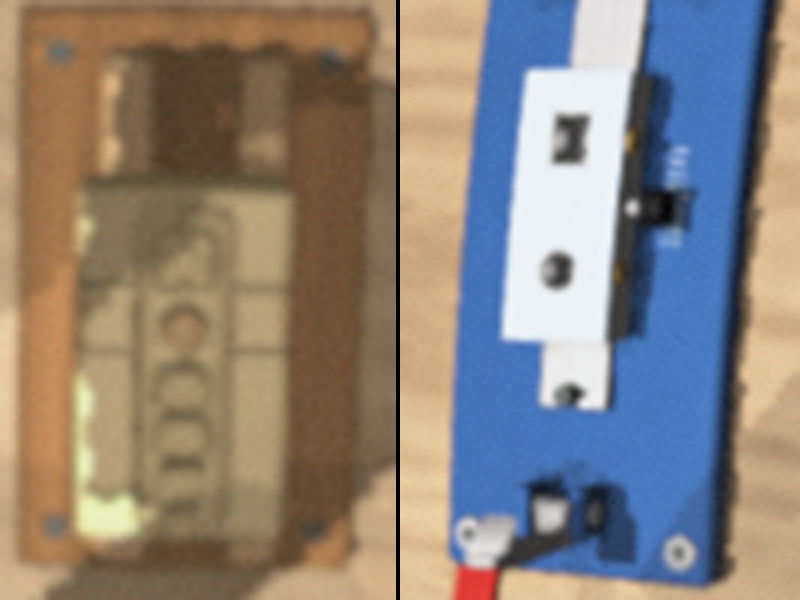

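Teeth spacing grows away from the robot, with the small incisors at crop (180,510) and the large molar at (185,240), so the front end faces the robot, as needed. The block's lock knob sits on the block's right side at its middle, crop (665,205). I'll measure the block and the knob.

```bash
python3 - <<'E'
from h import *
t=load('top0')
ys,xs=np.mgrid[150:280,295:355]
P=np.array([px(t,u,v) for u,v in zip(xs.ravel(),ys.ravel())]); I=t['image'][150:280,295:355].reshape(-1,3).astype(int)
w=(P[:,2]>.025)&(P[:,2]<.036)&(I.min(1)>120)
q=P[w]; print('block',len(q),cv2.minAreaRect((q[:,:2]*1000).astype(np.float32)),q.mean(0))
w=(abs(P[:,2]-.012)<.005); print('base',w.sum(),cv2.minAreaRect((P[w][:,:2]*1000).astype(np.float32)))
# side view
s=load('side0')
ys,xs=np.mgrid[230:290,270:400]
P=np.array([px(s,u,v) for u,v in zip(xs.ravel(),ys.ravel())]); I=s['image'][230:290,270:400].reshape(-1,3).astype(int)
w=(abs(P[:,2]-.03)<.003)&(I.min(1)>120); print('block side',w.sum(),cv2.minAreaRect((P[w][:,:2]*1000).astype(np.float32)),P[w].mean(0))
blk=(I.max(1)<60)&(P[:,1]<-.03)&(P[:,0]>.49)&(P[:,0]<.55)&(P[:,2]>.014); print('knob',blk.sum(),P[blk].min(0),P[blk].max(0))
w=(abs(P[:,2]-.012)<.004); print('base',w.sum(),cv2.minAreaRect((P[w][:,:2]*1000).astype(np.float32)))
# clamp bar in side
ys,xs=np.mgrid[160:205,370:405]
P=np.array([px(s,u,v) for u,v in zip(xs.ravel(),ys.ravel())]); w=(P[:,2]>.13)&(P[:,2]<.25)&(P[:,0]<.8); print('bar',w.sum(),P[w].mean(0),P[w].min(0),P[w].max(0))
for n,u,v in(('bottle',295,185),('carton',433,320)): print(n,px(s,u,v))
# model via side
ys,xs=np.mgrid[310:370,255:340]
P=np.array([px(s,u,v) for u,v in zip(xs.ravel(),ys.ravel())]); w=(P[:,2]>.036)&(P[:,2]<.043); print('ledge side',w.sum(),cv2.minAreaRect((P[w][:,:2]*1000).astype(np.float32)))
# wrist ledges: fisheye
s=load('w1'); K=s['mtx']
def fw(u,v):
    d=np.array([u-K[0,2],v-K[1,2]])/K[0,0]; th=np.linalg.norm(d); r=np.array([*(d/th*np.tan(th)),1]); return s['R'].T@(r*s['z_map'][v,u]-s['t'])
P=np.array([fw(u,v) for v in range(160,260) for u in range(300,366)])
w=(P[:,2]>.034)&(P[:,2]<.06); print('wr model',w.sum(),cv2.minAreaRect((P[w][:,:2]*1000).astype(np.float32)),P[w].mean(0))
P=np.array([fw(u,v) for v in range(50,160) for u in range(120,185)]); I=s['image'][50:160,120:185].reshape(-1,3)
w=(abs(P[:,2]-.03)<.005)&(I.min(1)>130); print('wr block',w.sum(),cv2.minAreaRect((P[w][:,:2]*1000).astype(np.float32)),P[w].mean(0))
E
```

```text
block 514 ((496.5008850097656, -16.501178741455078), (118.7265853881836, 31.919395446777344), 4.014711856842041) [ 0.51921465 -0.01434662  0.03000569]
base 3144 ((524.5753173828125, -13.998603820800781), (207.94912719726562, 83.94017028808594), 4.974948406219482)
block side 350 ((519.3646850585938, -15.236917495727539), (69.95738220214844, 35.53705596923828), 4.078819751739502) [ 0.51939394 -0.01549171  0.02986249]
knob 36 [ 0.50380859 -0.04445077  0.01416946] [ 0.5379324  -0.03060163  0.02793159]
base 2153 ((523.5638427734375, -16.756668090820312), (207.7985382080078, 87.78250122070312), 5.024228096008301)
bar 385 [ 0.60814354 -0.01078092  0.16558445] [ 0.596294   -0.04016229  0.13008156] [0.61880273 0.02438502 0.19919123]
bottle [0.46958254 0.22228856 0.05421055]
carton [ 0.64832012 -0.22048898  0.04987574]
ledge side 345 ((436.40631103515625, -219.59165954589844), (58.14529800415039, 37.93626022338867), 12.963967323303223)
wr model 2104 ((437.0103759765625, -219.57089233398438), (58.1207389831543, 33.59231185913086), 11.742424964904785) [ 0.43864242 -0.21882897  0.04225355]
wr block 1638 ((520.3578491210938, -18.667049407958984), (70.45935821533203, 35.747798919677734), 4.481522560119629) [ 0.51968646 -0.01682503  0.02911269]
```

{"method": "carry_out", "body": {
  "steps": [
    [[0,0.002,0.04],0,-1],
    [[0,0.002,0.08],0,-1],
    [[0,0.002,0.12],0,-1],
    [[0,0.002,0.15],0,-1],
    [[0,0.002,0.17],0,-1],
    [[0,0.002,0.172],0,-1],
    [[0,0.002,0.172],0,-1]
  ]
}}

```text
time: 2.02
tool_pos: [0.4376, -0.22, 0.0341]
ee_rot: [3.141, -0.0, 0.205]
wrist_force: [0.3, -0.5, 0.5]
width: 0.0942
finger_force: 0.0
```

```bash
python3 - <<'E'
from h import *
s=snap('wrist','w2'); o=robot.get_obs(); print(o['tool_pos'],o['ee_rot'],o['time'],o['wrist_force'],o['width'])
E
```

```text
[ 0.43812489 -0.22006917  0.0345974 ] [ 3.14001198e+00 -1.25255758e-03  2.05739583e-01] 2.075 [ 1.03698934  0.06016387 -0.46222088] 0.09394440096638165
```

View pics/w2.png

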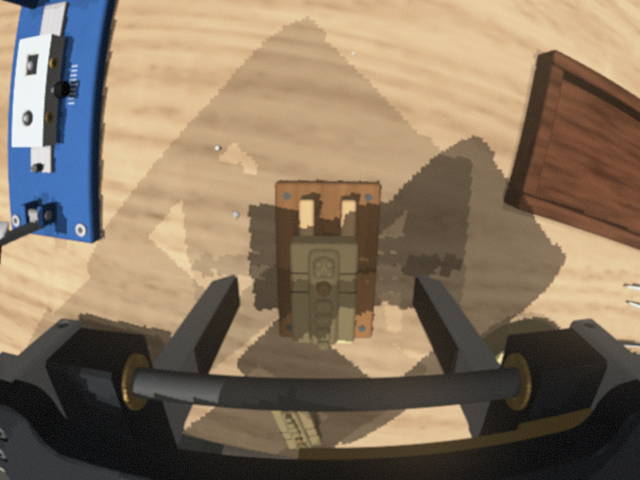

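The picture confirms the large molar at the far end (322,262), the incisors near the robot at (322,340), and the model centred between the fingers. Next: go down the rest of the way and grip.

{"method": "carry_out", "body": {
  "steps": [
    [[0,0,0.005],0,-1],
    [[0,0,0.01],0,-1],
    [[0,0,0.01],0,0],
    [[0,0,0.01],0,0.4],
    [[0,0,0.01],0,0.7],
    [[0,0,0.01],0,1],
    [[0,0,0.01],0,1],
    [[0,0,0.01],0,1],
    [[0,0,0.01],0,1]
  ]
}}

```text
time: 3.2
tool_pos: [0.4377, -0.219, 0.0235]
ee_rot: [3.141, -0.0, 0.207]
wrist_force: [0.1, 0.4, 0.3]
width: 0.0339
finger_force: 30.0
```

{"method": "carry_out", "body": {
  "steps": [
    [[0,0,-0.02],0,1],
    [[0,0,-0.05],0,1],
    [[0,0,-0.085],0,1],
    [[0.015,-0.022,-0.085],0.1,1],
    [[0.037,-0.055,-0.085],0.25,1],
    [[0.062,-0.092,-0.085],0.4,1],
    [[0.087,-0.13,-0.085],0.55,1],
    [[0.109,-0.162,-0.085],0.65,1],
    [[0.123,-0.183,-0.085],0.7,1],
    [[0.123,-0.183,-0.085],0.7,1]
  ]
}}

```text
time: 4.45
tool_pos: [0.5206, -0.0133, 0.108]
ee_rot: [-3.141, 0.001, 0.088]
wrist_force: [0.7, 0.6, -1.0]
width: 0.0336
finger_force: 30.0
```

```bash
python3 - <<'E'
from h import *
for n in('wrist','side'):
    s=snap(n,n[0]+'3')
o=robot.get_obs(); print(o['tool_pos'],o['ee_rot'],o['time'],o['wrist_force'],o['width'])
a=cv2.imread('pics/w3.png')[0:400,120:520]; b=cv2.resize(cv2.imread('pics/s3.png')[110:310,240:440],(400,400),interpolation=cv2.INTER_CUBIC)
cv2.imwrite('pics/c3.png',np.hstack([a,b]))
E
```

```text
[ 0.52016118 -0.01502493  0.10809545] [3.14102159e+00 1.05667741e-03 8.49219026e-02] 4.55 [-1.2159515   0.04821942 -1.29153401] 0.03350655103696696
```

View pics/c3.png

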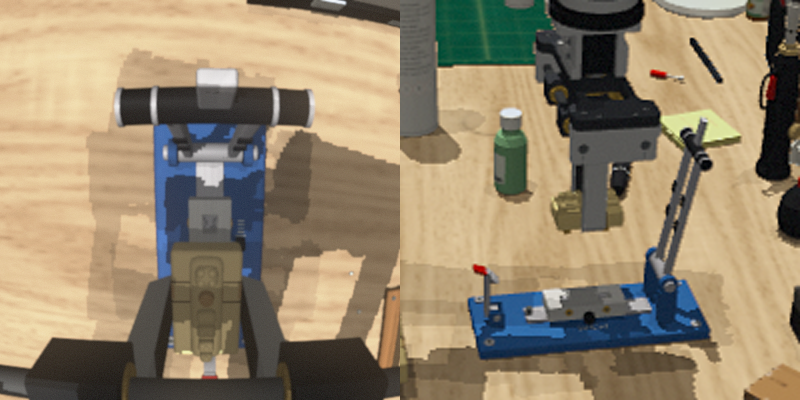

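Held level, with the front towards the catch; the block's rear part is visible at (210,215) and the clamp is well clear. I'll compute the model-in-hand and block offsets from the depth maps.

```bash
python3 - <<'E'
from h import *
o=robot.get_obs(); T=o['tool_pos']; yaw=o['ee_rot'][2]; X=np.array([np.cos(yaw),np.sin(yaw)]);Y=np.array([-X[1],X[0]])
s=load('w3');K=s['mtx']
V,U=np.mgrid[60:400,240:440]
d=np.stack([U-K[0,2],V-K[1,2]],-1)/K[0,0];th=np.linalg.norm(d,axis=-1,keepdims=True);r=np.concatenate([d/th*np.tan(th),np.ones_like(th)],-1)
P=((r*s['z_map'][V,U][...,None]).reshape(-1,3)-s['t'])@s['R']; I=s['image'][V,U].reshape(-1,3).astype(int)
L=np.c_[(P[:,:2]-T[:2])@X,(P[:,:2]-T[:2])@Y,P[:,2]]
yel=(I[:,0]-I[:,2]>15)
w=yel&(L[:,2]>.11)&(L[:,2]<.145)&(abs(L[:,1])<.03); q=L[w]; print('model',w.sum(),q.min(0),q.max(0),np.percentile(q,[1,99],axis=0).tolist())
w=(L[:,2]>.12)&(L[:,2]<.128)&yel; print('ledge z',np.median(L[w,2]),'xmax',np.sort(L[w,0])[-10:].round(4))
w=(abs(L[:,2]-.03)<.004)&(L[:,0]>0)&(abs(L[:,1])<.02)&(L[:,0]<.06); q=L[w];print('block',w.sum(),np.percentile(q,[0,2,50,98,100],axis=0).round(4).tolist())
# side: model extents
s=load('s3');V,U=np.mgrid[190:240,300:360]
P=((np.stack([U,V,np.ones_like(U)],-1)@np.linalg.inv(s['mtx']).T*s['z_map'][V,U][...,None]).reshape(-1,3)-s['t'])@s['R'];I=s['image'][V,U].reshape(-1,3).astype(int)
L=np.c_[(P[:,:2]-T[:2])@X,(P[:,:2]-T[:2])@Y,P[:,2]]
w=(I[:,0]-I[:,2]>25)&(abs(L[:,1])<.02)&(abs(L[:,0])<.05)&(L[:,2]>.1);print('side model',w.sum(),np.percentile(L[w],[1,99],axis=0).round(4).tolist())
V,U=np.mgrid[240:290,290:370]
P=((np.stack([U,V,np.ones_like(U)],-1)@np.linalg.inv(s['mtx']).T*s['z_map'][V,U][...,None]).reshape(-1,3)-s['t'])@s['R']
L=np.c_[(P[:,:2]-T[:2])@X,(P[:,:2]-T[:2])@Y,P[:,2]]
w=(abs(L[:,2]-.03)<.003);print('side block',w.sum(),np.percentile(L[w],[1,99],axis=0).round(4).tolist(),L[w].mean(0))
E
```

```text
model 7777 [-0.02918735 -0.02805809  0.11003291] [0.02925214 0.0299825  0.14471975] [[-0.026871453036201115, -0.015362695943645232, 0.11270697314754201], [0.02881863429511358, 0.018076744522960587, 0.1365831575754801]]
ledge z 0.1236431100163026 xmax [0.0291 0.0291 0.0291 0.0291 0.0291 0.0291 0.0291 0.0291 0.0292 0.0293]
block 1646 [[0.0036, -0.0168, 0.026], [0.0045, -0.0157, 0.0266], [0.021, -0.0009, 0.0291], [0.0348, 0.014, 0.0305], [0.0352, 0.0151, 0.0316]]
side model 411 [[-0.0302, -0.0185, 0.102], [0.0266, 0.0144, 0.1371]]
side block 438 [[-0.0599, -0.0267, 0.0271], [0.069, 0.0214, 0.0322]] [ 0.00107859 -0.00209467  0.02965979]
```

{"method": "carry_out", "body": {
  "steps": [
    [[0,0.001,0.02],0,1],
    [[0,0.001,0.04],0,1],
    [[0,0.001,0.055],0,1],
    [[0,0.001,0.062],0,1],
    [[0,0.001,0.064],0,1],
    [[0,0.001,0.066],0,1],
    [[0,0.001,0.068],0,1],
    [[0,0.001,0.069],0,1],
    [[0,0.001,0.069],0,1]
  ]
}}

```text
time: 5.68
tool_pos: [0.5207, -0.0156, 0.0396]
ee_rot: [3.141, -0.0, 0.085]
wrist_force: [-0.6, 0.3, -0.4]
width: 0.0338
finger_force: 30.0
```

{"method": "carry_out", "body": {
  "steps": [
    [[0,0,0.001],0,1],
    [[0,0,0.002],0,1],
    [[0,0,0.002],0,1],
    [[0,0,0.003],0,1],
    [[0,0,0.003],0,1]
  ]
}}

```text
time: 6.3
tool_pos: [0.521, -0.0158, 0.0369]
ee_rot: [3.141, -0.001, 0.085]
wrist_force: [0.2, -0.4, 1.4]
width: 0.034
finger_force: 30.0
```

{"method": "carry_out", "body": {
  "steps": [
    [[0,0,0.001],0,1],
    [[0,0,0.002],0,1],
    [[0,0,0.002],0,1],
    [[0,0,0.002],0,1]
  ]
}}

```text
time: 6.8
tool_pos: [0.5225, -0.0157, 0.0362]
ee_rot: [3.141, -0.004, 0.085]
wrist_force: [1.0, 0.0, 5.1]
width: 0.0335
finger_force: 30.0
```

{"method": "carry_out", "body": {
  "steps": [
    [[0,0,0.001],0,1],
    [[0,0,0.002],0,1],
    [[0,0,0.003],0,1],
    [[0,0,0.003],0,1]
  ]
}}

```text
time: 7.3
tool_pos: [0.5228, -0.0157, 0.0354]
ee_rot: [3.141, -0.005, 0.085]
wrist_force: [-3.8, 0.6, 13.7]
width: 0.0335
finger_force: 30.0
```

{"method": "carry_out", "body": {
  "steps": [
    [[-0.001,0,0.001],0,1],
    [[-0.001,0,0.002],0,1],
    [[-0.001,0,0.002],0,1],
    [[-0.001,0,0.002],0,1]
  ]
}}

```text
time: 7.8
tool_pos: [0.5228, -0.0158, 0.0338]
ee_rot: [3.141, -0.008, 0.085]
wrist_force: [-1.4, 1.1, 12.3]
width: 0.0339
finger_force: 30.0
```

{"method": "carry_out", "body": {
  "steps": [
    [[-0.001,0,0.001],0,1],
    [[-0.001,0,0.002],0,1],
    [[-0.001,0,0.002],0,1],
    [[-0.001,0,0.002],0,1]
  ]
}}

```text
time: 8.3
tool_pos: [0.5221, -0.0157, 0.0294]
ee_rot: [3.141, -0.008, 0.084]
wrist_force: [5.1, 1.7, 4.1]
width: 0.0338
finger_force: 30.0
```

```bash
python3 - <<'E'
from h import *
o=robot.get_obs(); T=o['tool_pos']; yaw=o['ee_rot'][2]; X=np.array([np.cos(yaw),np.sin(yaw)]);Y=np.array([-X[1],X[0]])
s=snap('wrist','w4');K=s['mtx']
V,U=np.mgrid[60:400,240:440]
d=np.stack([U-K[0,2],V-K[1,2]],-1)/K[0,0];th=np.linalg.norm(d,axis=-1,keepdims=True);r=np.concatenate([d/th*np.tan(th),np.ones_like(th)],-1)
P=((r*s['z_map'][V,U][...,None]).reshape(-1,3)-s['t'])@s['R']; I=s['image'][V,U].reshape(-1,3).astype(int)
L=np.c_[(P[:,:2]-T[:2])@X,(P[:,:2]-T[:2])@Y,P[:,2]]
yel=(I[:,0]-I[:,2]>15)
print(T,o['ee_rot'],o['wrist_force'])
for a,b in((-.02,-.01),(-.01,0),(0,.01),(.01,.02),(.02,.028)):
    w=yel&(abs(L[:,1])<.016)&(abs(L[:,1])>.0095)&(L[:,0]>a)&(L[:,0]<b); print(a,w.sum(),np.median(L[w,2]))
w=yel&(L[:,2]>.035); print(np.sort(L[w,0])[-10:])
w=~yel&(abs(L[:,1])<.012)&(L[:,0]>.031)&(L[:,0]<.036)&(abs(L[:,2]-.03)<.006); print('block',w.sum(),np.median(L[w],0))
E
```

```text
[ 0.52206541 -0.0157403   0.02944893] [ 3.14100727 -0.00798021  0.08445732] [5.13526196 1.68904127 4.06583744]
-0.02 424 0.04507210466873229
-0.01 468 0.04506657136430105
0 499 0.04509881397065124
0.01 532 0.045131257089983695
0.02 591 0.04470509224488564
[0.08233877 0.08237183 0.08240379 0.08240979 0.08241892 0.08256202
 0.08258208 0.08267629 0.08270665 0.08318711]
block 320 [ 0.03270543 -0.00039254  0.0287315 ]
```

Snapped down: ledges at 0.0451 against block top 0.0287 measured, and level. I'll press a little more to feel the hard stop.

{"method": "carry_out", "body": {
  "steps": [
    [[-0.001,0,0.001],0,1],
    [[-0.001,0,0.003],0,1],
    [[-0.001,0,0.003],0,1],
    [[-0.001,0,0.003],0,1]
  ]
}}

```text
time: 8.85
tool_pos: [0.5221, -0.0158, 0.0294]
ee_rot: [3.141, -0.011, 0.084]
wrist_force: [2.6, 1.0, 15.4]
width: 0.0337
finger_force: 30.0
```

{"method": "carry_out", "body": {
  "steps": [
    [[0.001,0,-0.003],0,1],
    [[0.001,0,-0.004],0,0.5],
    [[0.001,0,-0.004],0,0],
    [[0.001,0,-0.004],0,0],
    [[0.001,0,-0.02],0,0],
    [[0.001,0,-0.06],0,0],
    [[0,0,-0.11],0,0],
    [[0,0,-0.16],0,0.5],
    [[0,0,-0.205],0,1],
    [[0,0,-0.205],0,1]
  ]
}}

```text
time: 10.1
tool_pos: [0.5197, -0.0162, 0.2356]
ee_rot: [3.139, -0.01, 0.085]
wrist_force: [-0.1, -0.6, 0.1]
width: 0.0202
finger_force: 0.0
```

```bash
python3 - <<'E'
from h import *
s=snap('side','s5'); w=snap('wrist','w5'); o=robot.get_obs(); print(o['tool_pos'],o['ee_rot'],o['time'],o['wrist_force'],o['width'])
yaw=.085;X=np.array([np.cos(yaw),np.sin(yaw)]);Y=np.array([-X[1],X[0]]);S=np.array([.5241,-.0145])
def rep(P,I,tag):
    L=np.c_[(P[:,:2]-S)@X,(P[:,:2]-S)@Y,P[:,2]]
    for h in np.arange(.06,.215,.01):
        q=L[(abs(L[:,2]-h)<.005)&(L[:,0]>.05)&(L[:,0]<.13)&(abs(L[:,1])<.04)]
        if len(q)>3: print(tag,round(h,3),len(q),q.min(0).round(3),q.max(0).round(3),np.median(q,0).round(4))
    return L
V,U=np.mgrid[140:300,250:420]
P=((np.stack([U,V,np.ones_like(U)],-1)@np.linalg.inv(s['mtx']).T*s['z_map'][V,U][...,None]).reshape(-1,3)-s['t'])@s['R'];I=s['image'][V,U].reshape(-1,3).astype(int)
L=rep(P,I,'side')
m=(I[:,0]-I[:,2]>25)&(abs(L[:,0])<.05)&(abs(L[:,1])<.02)&(L[:,2]>.02); q=L[m]; print('model',m.sum(),np.percentile(q,[1,99],axis=0).round(4))
K=w['mtx'];V,U=np.mgrid[0:400,200:440]
d=np.stack([U-K[0,2],V-K[1,2]],-1)/K[0,0];th=np.linalg.norm(d,axis=-1,keepdims=True);r=np.concatenate([d/th*np.tan(th),np.ones_like(th)],-1)
P=((r*w['z_map'][V,U][...,None]).reshape(-1,3)-w['t'])@w['R']
L=rep(P,None,'wr')
a=cv2.imread('pics/w5.png')[0:400,120:520]; b=cv2.resize(cv2.imread('pics/s5.png')[110:310,240:440],(400,400),interpolation=cv2.INTER_CUBIC)
cv2.imwrite('pics/c5.png',np.hstack([a,b]))
E
```

```text
[ 0.51752545 -0.01596616  0.23008762] [ 3.14121034e+00 -8.87236728e-04  8.44081631e-02] 10.2 [-1.13057071  0.27268566  0.17603434] 0.012382741765880742
side 0.06 112 [ 0.057 -0.032  0.055] [0.072 0.028 0.065] [ 0.0645 -0.0072  0.0582]
side 0.07 48 [ 0.063 -0.019  0.065] [0.073 0.016 0.075] [ 0.0678 -0.003   0.0696]
side 0.08 50 [ 0.065 -0.02   0.075] [0.074 0.015 0.085] [ 0.0691 -0.0141  0.0792]
side 0.09 51 [ 0.067 -0.02   0.085] [0.076 0.015 0.095] [0.0711 0.0079 0.0901]
side 0.1 58 [ 0.068 -0.02   0.095] [0.078 0.017 0.105] [ 0.0731 -0.0125  0.1008]
side 0.11 56 [ 0.069 -0.02   0.105] [0.08  0.017 0.114] [ 0.0737 -0.0127  0.1101]
side 0.12 52 [ 0.072 -0.02   0.116] [0.082 0.016 0.125] [ 0.0768 -0.0122  0.1198]
side 0.13 67 [ 0.072 -0.019  0.125] [0.085 0.016 0.135] [0.0775 0.0068 0.1304]
side 0.14 54 [ 0.076 -0.02   0.135] [0.086 0.015 0.145] [ 0.0796 -0.0112  0.1406]
side 0.15 53 [ 0.078 -0.019  0.145] [0.088 0.014 0.155] [ 0.0819 -0.0118  0.1496]
side 0.16 46 [ 0.078 -0.028  0.155] [0.089 0.014 0.165] [ 0.0826 -0.0034  0.159 ]
side 0.17 87 [ 0.08  -0.034  0.165] [0.093 0.031 0.1
[... 823 characters left out ...]
2 15 [ 0.073 -0.017  0.123] [0.073 0.015 0.125] [0.0733 0.0098 0.1239]
wr 0.13 78 [ 0.074 -0.017  0.127] [0.082 0.015 0.135] [0.0756 0.0095 0.132 ]
wr 0.14 33 [ 0.076 -0.017  0.135] [0.079 0.015 0.144] [0.0778 0.0099 0.1393]
wr 0.15 51 [ 0.078 -0.017  0.145] [0.081 0.015 0.155] [0.0792 0.0095 0.1493]
wr 0.16 32 [ 0.08  -0.017  0.156] [0.081 0.015 0.161] [0.081  0.0099 0.1582]
wr 0.17 640 [ 0.081 -0.031  0.168] [0.093 0.028 0.175] [ 0.0838 -0.0022  0.1739]
wr 0.18 953 [ 0.082 -0.031  0.175] [0.092 0.029 0.184] [ 0.0867 -0.0016  0.176 ]
wr 0.19 66 [ 0.087 -0.006  0.185] [0.089 0.003 0.195] [ 0.0881 -0.0016  0.1902]
wr 0.2 156 [ 0.089 -0.006  0.196] [0.094 0.004 0.199] [ 0.0916 -0.001   0.1976]
```

View pics/c5.png

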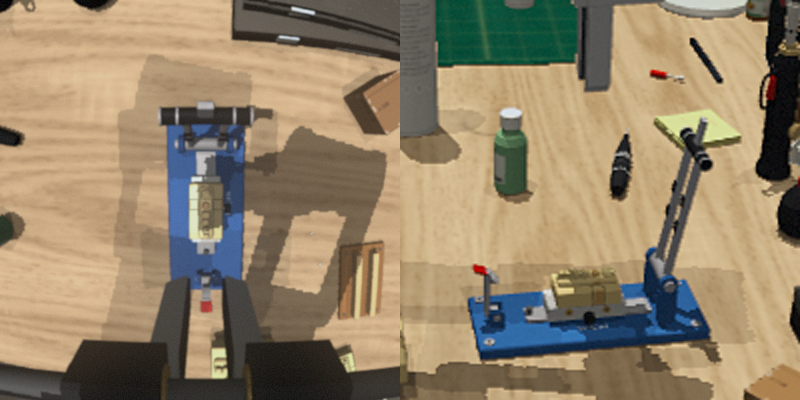

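The model is seated on the block, wrist crop (205,208), and the clamp is upright with its bar at (205,117). The dark case behind is at crop (310,30); I'll check its clearance.

```bash
python3 - <<'E'
from h import *
t=load('top0')
for u,v in((335,131),(335,122),(335,100),(335,75),(335,62),(330,20),(400,128),(415,150),(320,150),(330,40)): print(u,v,px(t,u,v).round(3))
E
```

```text
335 131 [ 0.709 -0.038  0.01 ]
335 122 [ 0.716 -0.035  0.043]
335 100 [ 0.753 -0.034  0.065]
335 75 [ 0.803 -0.033  0.067]
335 62 [ 0.843 -0.035  0.041]
330 20 [ 0.872 -0.019  0.138]
400 128 [ 0.717 -0.172  0.015]
415 150 [ 0.657 -0.191  0.06 ]
320 150 [ 0.613 -0.002  0.193]
330 40 [ 0.836 -0.02   0.135]
```

Clear: the case is low and starts at x = 0.71. Go behind the bar.

{"method": "carry_out", "body": {
  "steps": [
    [[0.03,0,0],0,1],
    [[0.07,0,0],0,1],
    [[0.105,0,0],0,1],
    [[0.122,0.001,0],0,1],
    [[0.122,0.001,0.0],0,1],
    [[0.122,0.001,0.025],0,1],
    [[0.122,0.001,0.05],0,1],
    [[0.122,0.001,0.067],0,1],
    [[0.122,0.001,0.067],0,1]
  ]
}}

```text
time: 11.32
tool_pos: [0.6376, -0.0066, 0.1602]
ee_rot: [-3.141, 0.005, 0.084]
wrist_force: [0.7, -0.5, -0.7]
width: -0.0
finger_force: 0.0
```

{"method": "carry_out", "body": {
  "steps": [
    [[-0.01,0,-0.003],0,1],
    [[-0.02,0,-0.006],0,1],
    [[-0.034,0,-0.008],0,1],
    [[-0.045,0,-0.008],0,1],
    [[-0.056,0,-0.007],0,1],
    [[-0.066,0,-0.005],0,1],
    [[-0.076,0,-0.002],0,1],
    [[-0.086,0,0.002],0,1],
    [[-0.095,0,0.005],0,1],
    [[-0.095,0,0.005],0,1]
  ]
}}

```text
time: 12.58
tool_pos: [0.5436, -0.0147, 0.1569]
ee_rot: [-3.141, 0.002, 0.084]
wrist_force: [-0.0, -0.4, 0.1]
width: 0.0004
finger_force: 0.0
```

```bash
python3 - <<'E'
from h import *
s=snap('side','s6'); o=robot.get_obs(); print(o['tool_pos'],o['wrist_force'],o['time'])
w=snap('wrist','w6')
a=cv2.imread('pics/w6.png')[0:400,120:520]; b=cv2.resize(cv2.imread('pics/s6.png')[110:310,240:440],(400,400),interpolation=cv2.INTER_CUBIC)
cv2.imwrite('pics/c6.png',np.hstack([a,b]))
E
```

```text
[ 0.54410554 -0.01466688  0.15718958] [0.23899897 1.02636262 0.04292589] 12.625
```

View pics/c6.png

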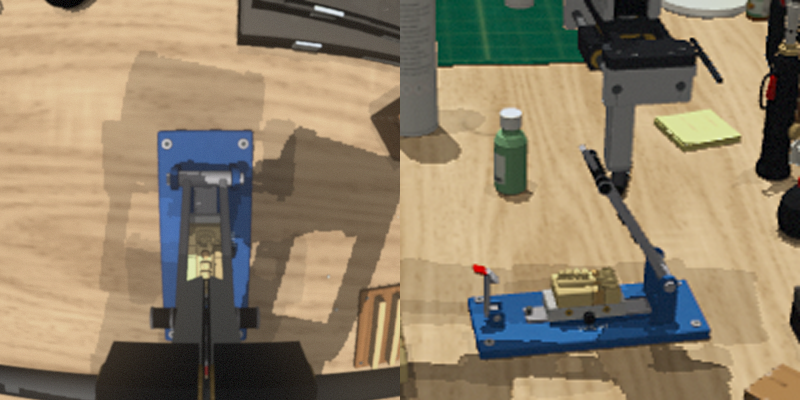

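The clamp has swung over to about 60°, with the bar at side crop (597,172) just ahead of the fingers. Continue along the arc, moving over onto the bar's top.

{"method": "carry_out", "body": {
  "steps": [
    [[-0.0105,0,0.005],0,1],
    [[-0.0195,0,0.01],0,1],
    [[-0.028,0,0.016],0,1],
    [[-0.037,0,0.0225],0,1],
    [[-0.046,0,0.0305],0,1],
    [[-0.054,0,0.0395],0,1],
    [[-0.06,0,0.0485],0,1],
    [[-0.065,0,0.0585],0,1],
    [[-0.069,0,0.0685],0,1],
    [[-0.069,0,0.0685],0,1]
  ]
}}

```text
time: 13.92
tool_pos: [0.4749, -0.0204, 0.0877]
ee_rot: [-3.141, 0.002, 0.084]
wrist_force: [0.1, -0.3, 0.0]
width: 0.0005
finger_force: 0.0
```

```bash
python3 - <<'E'
from h import *
s=snap('side','s7'); o=robot.get_obs(); print(o['tool_pos'],o['wrist_force'],o['time'])
cv2.imwrite('pics/c7.png',cv2.resize(cv2.imread('pics/s7.png')[150:310,240:440],(750,600),interpolation=cv2.INTER_CUBIC))
E
```

```text
[ 0.47550801 -0.02045541  0.08836528] [ 0.30040225 -0.20690403  0.17309653] 13.975
```

View pics/c7.png

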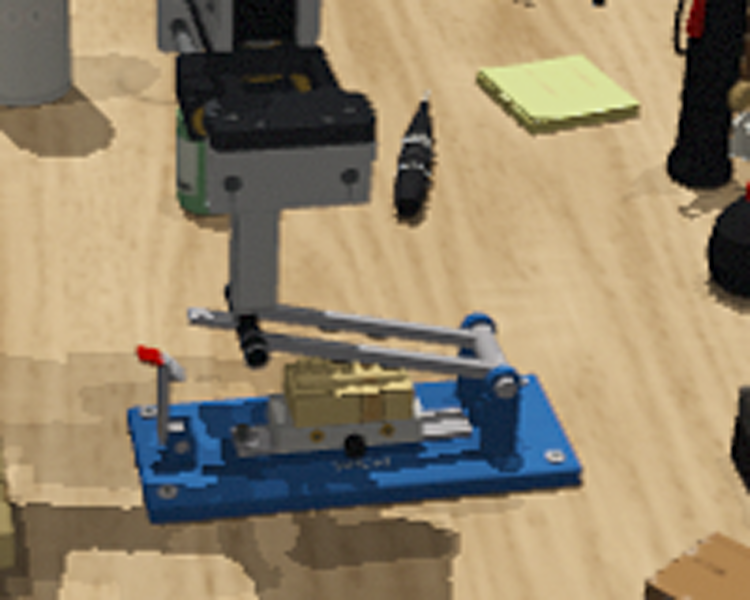

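The clamp is at about 15°, fingers on the bar at crop (250,320), and the model sits on its block. Continue down carefully.

{"method": "carry_out", "body": {
  "steps": [
    [[-0.002,0,0.005],0,1],
    [[-0.004,0,0.01],0,1],
    [[-0.005,0,0.015],0,1],
    [[-0.006,0,0.019],0,1],
    [[-0.006,0,0.022],0,1],
    [[-0.006,0,0.022],0,1]
  ]
}}

```text
time: 14.72
tool_pos: [0.4697, -0.021, 0.0666]
ee_rot: [-3.141, 0.001, 0.084]
wrist_force: [0.6, 0.5, -0.0]
width: 0.0008
finger_force: 0.0
```

{"method": "carry_out", "body": {
  "steps": [
    [[-0.001,0,0.002],0,1],
    [[-0.001,0,0.004],0,1],
    [[-0.001,0,0.006],0,1],
    [[-0.001,0,0.008],0,1],
    [[-0.001,0,0.008],0,1]
  ]
}}

```text
time: 15.35
tool_pos: [0.4688, -0.0211, 0.0587]
ee_rot: [3.142, 0.0, 0.084]
wrist_force: [-0.0, 0.9, 0.6]
width: 0.0009
finger_force: 0.0
```

{"method": "carry_out", "body": {
  "steps": [
    [[0,0,0.001],0,1],
    [[0,0,0.002],0,1],
    [[0,0,0.003],0,1],
    [[0,0,0.004],0,1],
    [[0,0,0.004],0,1]
  ]
}}

```text
time: 15.98
tool_pos: [0.4689, -0.0211, 0.057]
ee_rot: [3.141, -0.0, 0.085]
wrist_force: [-4.2, 1.1, 10.3]
width: 0.0006
finger_force: 5.5
```

{"method": "carry_out", "body": {
  "steps": [
    [[0,0,0.001],0,1],
    [[0,0,0.002],0,1],
    [[0,0,0.003],0,1],
    [[0,0,0.003],0,1]
  ]
}}

```text
time: 16.48
tool_pos: [0.4691, -0.0211, 0.0564]
ee_rot: [3.141, -0.001, 0.085]
wrist_force: [-9.0, 1.3, 22.3]
width: 0.0004
finger_force: 11.2
```

```bash
cat > m.py <<'E'
from h import *
import sys
s=snap('side',sys.argv[1]); o=robot.get_obs(); print(o['tool_pos'],o['wrist_force'],o['time'])
yaw=.085;X=np.array([np.cos(yaw),np.sin(yaw)]);Y=np.array([-X[1],X[0]]);S=np.array([.5241,-.0145])
V,U=np.mgrid[200:300,250:420]
P=((np.stack([U,V,np.ones_like(U)],-1)@np.linalg.inv(s['mtx']).T*s['z_map'][V,U][...,None]).reshape(-1,3)-s['t'])@s['R'];I=s['image'][V,U].reshape(-1,3).astype(int)
L=np.c_[(P[:,:2]-S)@X,(P[:,:2]-S)@Y,P[:,2]]
near=lambda m:(m.sum(),np.percentile(L[m],[5,50,95],axis=0).round(4).tolist())
g=(L[:,1]<-.01)&(L[:,1]>-.022)&(L[:,2]>.042)&(L[:,2]<.08)
for a in(-.045,-.03,-.01,.01,.03,.045): 
    m=g&(abs(L[:,0]-a)<.008); 
    if m.any(): print('arm',a,m.sum(),L[m][:,2].max().round(4),np.percentile(L[m][:,2],85).round(4))
m=(abs(L[:,0]+.056)<.008)&(L[:,1]<-.016)&(L[:,1]>-.04)&(L[:,2]>.035); print('bar',near(m),L[m][:,2].max())
red=(I[:,0]>130)&(I[:,1]<70)&(L[:,0]<-.06)&(L[:,2]>.05); print('tab',near(red))
E
python3 m.py s8
```

```text
[ 0.46907262 -0.02110792  0.05637689] [-9.41411305  1.74141201 20.90817766] 16.525
arm -0.045 75 0.0798 0.0746
arm -0.03 65 0.0572 0.0546
arm -0.01 71 0.0573 0.0551
arm 0.01 71 0.0571 0.0545
arm 0.03 46 0.0557 0.055
arm 0.045 44 0.0572 0.0551
bar (np.int64(93), [[-0.0618, -0.0322, 0.0458], [-0.0565, -0.0243, 0.0548], [-0.0498, -0.0163, 0.1084]]) 0.11247902821260185
tab (np.int64(17), [[-0.1027, -0.0071, 0.0674], [-0.0981, -0.0016, 0.0687], [-0.0944, 0.0028, 0.0709]])
```

```bash
python3 - <<'E'
from h import *
yaw=.085;X=np.array([np.cos(yaw),np.sin(yaw)]);S=np.array([.5241,-.0145])
for n in('s5','s6','s7','s8'):
    s=load(n);I=s['image'].astype(int);m=(I[...,0]>110)&(I[...,1]<80)&(I[...,2]<80);m[:225]=0;m[290:]=0;m[:,:265]=0;m[:,295:]=0
    v,u=np.nonzero(m);L=np.array([px(s,a,b) for a,b in zip(u,v)]); print(n,len(u),u.mean().round(2),v.mean().round(2),((L[:,:2]-S)@X).mean().round(4),L[:,2].mean().round(4))
E
```

```text
s5 21 279.52 244.29 -0.104 0.0957
s6 21 279.52 244.29 -0.0986 0.0684
s7 21 279.52 244.29 -0.0986 0.0682
s8 19 279.74 244.21 -0.0982 0.0685
```

{"method": "carry_out", "body": {
  "steps": [
    [[0,0,-0.004],0,1],
    [[0,0,-0.01],0,1],
    [[0,0,-0.03],0,1],
    [[0,0,-0.08],0,1],
    [[0,0,-0.13],0,1],
    [[0,0,-0.15],0,1],
    [[0,0,-0.15],0,1]
  ]
}}

```text
time: 17.4
tool_pos: [0.4701, -0.0213, 0.2036]
ee_rot: [3.141, -0.004, 0.084]
wrist_force: [-0.2, 0.1, -0.8]
width: 0.0005
finger_force: 0.0
```

```bash
python3 m.py s9; python3 - <<'E'
from h import *
yaw=.085;X=np.array([np.cos(yaw),np.sin(yaw)]);S=np.array([.5241,-.0145])
for n in('s5','s9'):
    s=load(n);I=s['image'].astype(int);m=(I[...,0]>110)&(I[...,1]<80)&(I[...,2]<80);m[:225]=0;m[290:]=0;m[:,:265]=0;m[:,295:]=0
    v,u=np.nonzero(m);L=np.array([px(s,a,b) for a,b in zip(u,v)]); print(n,len(u),u.mean().round(2),v.mean().round(2),((L[:,:2]-S)@X).mean().round(4),L[:,2].mean().round(4))
E
```

```text
[ 0.46909772 -0.02111339  0.20167388] [-0.62861669 -0.3391799  -0.15003995] 17.45
arm -0.045 41 0.0567 0.0556
arm -0.03 64 0.0574 0.055
arm -0.01 73 0.0567 0.0551
arm 0.01 76 0.0564 0.0547
arm 0.03 49 0.0566 0.0551
arm 0.045 44 0.0566 0.0553
bar (np.int64(73), [[-0.0618, -0.0327, 0.0468], [-0.0569, -0.0285, 0.0545], [-0.0512, -0.0171, 0.0585]]) 0.05881292595879019
tab (np.int64(19), [[-0.1029, -0.0072, 0.066], [-0.0989, -0.0013, 0.0686], [-0.0942, 0.0028, 0.0706]])
s5 21 279.52 244.29 -0.104 0.0957
s9 22 279.36 244.23 -0.0988 0.0681
```

The arms are level (tops at 0.055 at both ends) after release. The catch tab is back at its rest position, and the 22 N push exceeded the 14 N snap force, so I'm handing in.

```bash
python3 -c "
from bench import robot
print(robot.close_job())"
```

```text
the job is handed in; nothing more can be done
None
```

I set the yellow model fully down on the bore block with its front teeth to the catch, then folded the clamp level over it; the catch shows as snapped shut (tab back at rest, clamp stayed closed), and I handed the job in at about 17.5 s without seeing the verdict.

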